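# Show where the lighter is in the sliding-lid box

### The job

Show me where the lighter is in the wooden sliding-lid box: first push the mug aside along the worktop, upright and never lifted, so that the lid can come out without knocking it, then slide the lid open to its stop. Now point at the lighter from straight above its middle, fingertips a finger's breadth or two above it and touching nothing that lies in the box; stay like that for two seconds and finish still pointing. Leave the jar and the tin where they stand.

Things in the scene. Friction and masses are not known exactly. Their poses are not given: they have to be found in the camera images.
- box: Pale wooden box, fixed to the worktop, 150 mm (its x) by 240 mm (its y), 58 mm high; origin at the centre of its underside, z up. Its lid slides out over its +y end (to the robot's left): open, it hangs over the worktop at 45 to 51 mm height, from y = +120 to +292 mm and x within +-70 mm of this frame.
- box_floor (a point): Middle of the box's inner floor, axes as the box. Walls 8 mm thick; 5 mm dividers, 24 mm high, at y = -56, 0 and +56 mm make four compartments, each 134 mm in x and about 50 mm in y. One small thing lies in each of those centred at y = -84, -28 and +28 mm (which is where varies); the fourth, at +84 mm, is empty.
- lid (a joint): Travel of the lid in m along the box's +y: 0 shut, 0.172 at its stop; fully open is anything over 0.16. It starts shut or up to 20 mm open. It slides with about 1 to 2 N of friction and stays where it is left.
- batten (a point): Middle of the top of the batten on the darker wooden lid, a bar 80 mm long (box x), 12 mm wide (box y) and 14 mm high, 60 mm from the lid's middle towards its -y end. This point is 65 mm above the worktop; the lid's flat top is 14 mm and the rims of the box's sides 7 mm below it. Push the batten on its -y face towards +y.
- mug: Cream mug, 82 mm across the body and 98 mm high, 0.27 kg, with a handle that makes it 116 mm along its own y; loose. Origin on the underside; the round body's axis stands 17 mm from it along its own +y, the handle points along its own -y and reaches to 58 mm. It stands beyond the box's +y end, in the lid's way, its near side 65 to 100 mm from the box; the handle points away from the box.
- mug_axis (a point): Foot of the axis of the mug's round body, on the worktop.
- lighter: Pocket lighter lying flat in the box, a green rounded barrel with a metal head, 24 x 80 x 12 mm, long axis its own y; origin at the centre of its underside, 6 mm above the worktop on the box's floor, its top at 18 mm. Point at its middle.
- opener: Folding pocket opener lying in the box, a plain dark flat bar, 21 x 70 x 10 mm; origin at the centre of its underside. Not to be touched.
- peg: Wooden clothes peg lying in the box, 15 x 72 x 12 mm; origin at the centre of its underside. Not to be touched.
- jar: Glass jar with a dark screw lid, 65 mm across, 86 mm high, behind the box; origin at the centre of its underside. Leave it alone.
- tin: Low round food tin, 86 mm across, 40 mm high, behind and right of the box; origin at the centre of its underside. Leave it alone.
There are look-alikes about, which are no part of the job. What is shaped like the mug but green is not meant.

How it is judged (in metres and radians):
On the way, in this order (a step that is already met when the one before it is completed fails the run):
1. the lid has been slid open to its stop (value of joint lid above 0.16 m), for 0.2 s.
2. the fingertips point at the lighter from just above for 1.5 s (horizontal distance between the grasp point and lighter below 0.025 m and z of the grasp point in the frame of lighter between 0.034 and 0.085 m), for 1.5 s.
At the end, for the whole second after the job is handed in: Tool point within 25 mm sideways of the lighter's middle and 34 to 85 mm above its underside (fingertips about 3 to 55 mm clear of it); lid open over 160 of its 172 mm; mug upright and still on the worktop; lighter in the box; all through the last second (all of step 2 and value of joint lid above 0.16 m and angle between mug's own z axis and vertical below 0.1 rad and height (world z) of mug below 0.01 m and linear speed of mug below 0.02 m/s and height (world z) of lighter below 0.012 m); the robot touches nothing.
It fails at once if the mug was knocked by the lid or the box (contact force between box and mug above 0.5 N).
It fails at once if the mug was lifted off the worktop (height (world z) of mug above 0.015 m).
It fails at once if the mug was tipped (angle between mug's own z axis and vertical above 0.3 rad).
It fails at once if a thing in the box was touched (contact force between any of the fingers, the arm and lighter above 0.3 N or contact force between any of the fingers, the arm and opener above 0.3 N or contact force between any of the fingers, the arm and peg above 0.3 N).
It fails at once if the jar or the tin was disturbed (distance of any of jar, tin from where it was at the start of the episode above 0.015 m).
It also fails if it takes over 58 s, if anything falls off the work surface, if the arm or the gripper's body presses on something with over 40 N, if the wrist force passes 120 N, or if a joint passes its speed limit or range.

### The arm

A 6-joint arm with a two-finger parallel gripper is mounted at the origin on a cart in front of the work surface, level with it; the furniture and walls round the work are solid. World frame = base frame: x ahead of the robot, y to its left, z up, the work surface at z = 0. Lengths are in m, angles in degrees, forces in N, time in s.
With the tool pointing down it reaches from about 0.275 to 1 m from the base axis. Payload 8.4 kg.
Tool frame: the origin (TCP) lies between the finger pads, 19 mm behind the fingertips; this is the grasp point; z points along the fingers, y is the line along which they close (so a half turn about z gives the same grasp; the last joint's range is limited). The gripper opens to 85 mm and grips with 20 to 120 N. Pads are 22 mm wide; open, the fingers measure 114 mm over their backs; the gripper's body (76 mm by 85 mm) begins 54 mm behind the grasp point. The pads swing forward as they close: fully open they stand 13 mm farther back than shut.
Start: joints at [-70.096, 20.225, 93.587, -0, 66.188, -0.138], TCP at [0.214, -0.587, 0.25] pointing down, gripper open.
Joint ranges: [-150.9, 150.9], [-52.94, 120.26], [3.33, 152.33], [-74.26, 254.26], [0, 154.13], [-172.89, 172.89]. Speed limits (degrees/s): [127.2, 127.2, 159.86, 180, 180, 180].

### API

Orientations are given as a 3x3 rotation matrix whose columns are the frame's x, y, z axes.
In Python, from station import monitor, viewer, hand_in gives the robot as it stands. The module is installed in compiled form; this text tells all that it offers.
- The arm moves only by the tool jog_arm, never from a script. Its argument "rows" is a list of rows, each a list of 3 entries, a list of its own where there are three numbers: the shift along the world's x, y, z in normalised numbers (1 is 0.8 m), then the turn, a rotation vector about the world's x, y, z in fractions of the full range, 1 being 4 rad, then the finger opening in m, from 0 to 0.0854. A call has 1 to 12 rows; each row is the pose to reach, as a shift and turn from the pose commanded when the call began; what a row does not reach only later rows make up. A row lasts 1/12 s, in which the tool goes at most 41.7 mm and 7.16 degrees, less where a joint would pass 70% of its speed; a pose out of reach is approached as far as the arm can. A call with a gripper value outside its range is refused whole. The fingers move at their own pace and stop on an object; "grip_force" is the grip in N (left out, the last holds). Time passes only in rows, so rows that repeat a pose let the fingers close. It gives the time, the measured TCP pose, the force, the opening and the grip force at its end, in the units of the state.
- monitor.observe(): the state, without advancing time (a new reading comes with each control period).
- viewer.read_camera(name): name is "scene" or "top" or "wrist"; returns a dict with "frame" (400x640x3 uint8, red, green, blue), "intrinsics" (3x3 intrinsics, pixels), "cam_to_world" (4x4, takes a point from camera to world coordinates); the wrist camera has in their place "mount" (4x4, takes a point from camera to tool coordinates, whose origin is the TCP and whose axes are the flange's). Camera axes: x right, y down, z forward; pixel columns grow to the right and rows downward; lengths in m; the calibration is good to about 2 mm. The wrist camera is an equidistant fisheye: a pixel r from the principal point sees the ray r / f radians off the axis. A picture is of the moment at which its call begins: read the wrist's pose just before it. There is no depth.
- hand_in(): hands the job in; it is judged then, once.
The state is a dict: "time": time; "qpos": joint angles; "qd": joint speeds; "joint_efforts": joint torques, N m; "tcp_pos": TCP position; "orientation": TCP orientation; "force": force on the tool from outside, world axes, zero at the start; "ft_torque": the same for the moment, N m; "width": opening from 0.0 (shut) to 1.0 (fully open); "grip_force": force on a finger pad.
Only numpy, scipy, OpenCV 4.12 (cv2) and the standard library are available. Lean on these libraries where they do the work, as an engineer would, in place of code of your own. Each camera call takes 0.05 s, during which the arm holds its last target. There are 200 camera calls.

## Working session

There is one attempt and no reset: what is moved stays moved. The work goes in short steps, Python scripts to look and compute and a tool call to move; the robot and the scene stay as the last step left them, time stands still between calls to the robot, and variables do not carry over. Pictures are saved under pics/ and viewed, at most 10 in all, crops included, and the job is handed in when it is done.

Besides the shell and the picture viewer there is one more tool, called after "Emit:" as name(argument=value, ...) on one line, values as JSON. jog_arm: Moves the arm, as the interface text tells. Its arguments: {"type":"object","properties":{"rows":{"type":"array"},"grip_force":{"type":"number"}},"required":["rows"]}

```bash
mkdir -p pics; cat > h.py <<'E'
import numpy as np, cv2
from station import monitor, viewer, hand_in
def cam(n):
    c=viewer.read_camera(n); return c["frame"],np.array(c["intrinsics"]),np.array(c["cam_to_world"])
def plane(K,T,uv,z):
    uv=np.atleast_2d(np.float64(uv)); d=np.c_[uv,np.ones(len(uv))]@np.linalg.inv(K).T@T[:3,:3].T
    o=T[:3,3]; s=(z-o[2])/d[:,2]; return o+d*s[:,None]
def proj(K,T,P):
    P=np.atleast_2d(P); p=(P-T[:3,3])@T[:3,:3]@K.T; return p[:,:2]/p[:,2:]
E
python3 - <<'E'
from h import *
for n in("top","scene"):
    f,K,T=cam(n); cv2.imwrite(f"pics/{n}0.png",f[:,:,::-1]); np.savez(n+"0",f=f,K=K,T=T); print(n,K.round(1).tolist(),T.round(3).tolist())
s=monitor.observe();print(s["time"],s["tcp_pos"],s["force"],s["width"],np.round(s["orientation"],3).tolist())
E
```

```text
top [[459.0, 0.0, 309.1], [0.0, 459.0, 204.5], [0.0, 0.0, 1.0]] [[-0.194, -0.773, 0.604, -0.539], [-0.981, 0.157, -0.113, 0.325], [-0.007, -0.614, -0.789, 1.493], [0.0, 0.0, 0.0, 1.0]]
scene [[474.1, 0.0, 318.6], [0.0, 474.1, 195.8], [0.0, 0.0, 1.0]] [[-0.959, -0.239, 0.15, 0.344], [-0.282, 0.812, -0.512, 0.908], [0.001, -0.533, -0.846, 1.347], [0.0, 0.0, 0.0, 1.0]]
0.1 [ 0.21405026 -0.58677942  0.24931085] [-0.61828475  0.19336482  0.45462813] 1.002937977368363 [[0.939, 0.343, -0.0], [0.343, -0.939, 0.001], [0.0, -0.001, -1.0]]
```

View pics/top0.png

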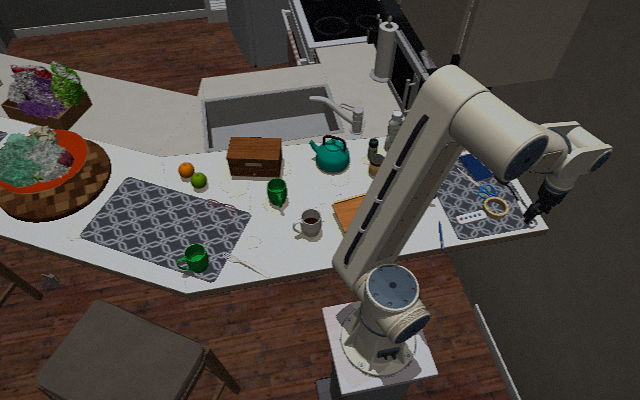

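View pics/scene0.png

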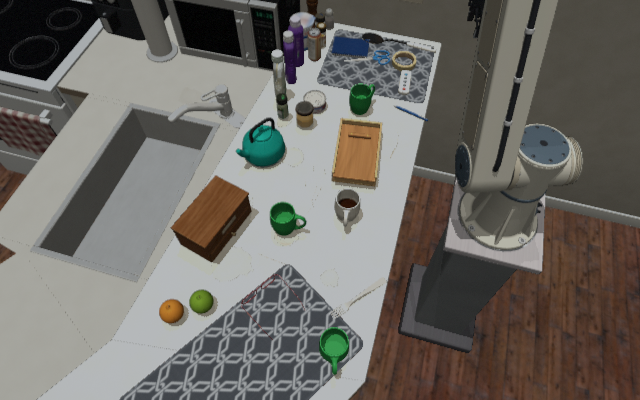

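The scene view shows the box at (358,152), the cream mug at (347,205) with its handle toward the bottom, the batten at (359,136), the jar at (305,115) and the tin at (315,100). There are green mugs at (285,218), (360,98) and (334,345). The arm covers the box in the top view.

```bash
python3 - <<'E'
from h import *
d=np.load("scene0.npz");f,K,T=d["f"],d["K"],d["T"]
c=cv2.resize(f[80:250,255:425],None,fx=3.5,fy=3.5,interpolation=cv2.INTER_CUBIC);cv2.imwrite("pics/crop.png",c[:,:,::-1])
hsv=cv2.cvtColor(f,cv2.COLOR_RGB2HSV)
m=cv2.inRange(hsv,(8,70,60),(25,255,255));m[:, :320]=0;m[:,400:]=0;m[:110]=0;m[195:]=0
cs=cv2.findContours(m,0,2)[0];k=max(cs,key=cv2.contourArea)
q=cv2.boxPoints(cv2.minAreaRect(k));a=cv2.approxPolyDP(cv2.convexHull(k),5,True)[:,0]
print(a.tolist());P=plane(K,T,a,.055);print(P.round(3).tolist())
print(plane(K,T,[[347,197],[347,205]],.098).round(3))
E
```

```text
[[341, 119], [381, 123], [374, 186], [332, 180]]
[[0.587, -0.208, 0.055], [0.445, -0.231, 0.055], [0.409, 0.039, 0.055], [0.547, 0.055, 0.055]]
[[0.479 0.132 0.098]
 [0.471 0.16  0.098]]
```

View pics/crop.png

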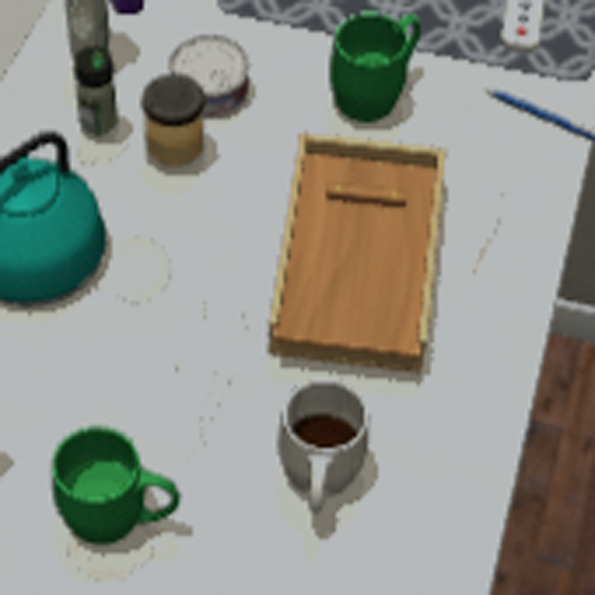

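The crop is scaled 3.5 with its origin at (255,80). Box rim corners are at crop (302,137) and (443,151). The lid's +y end top edge runs (276,338) to (423,352), the batten top runs (329,187) to (405,197), and the mug rim is centred at (325,415).

```bash
python3 - <<'E'
from h import *
d=np.load("scene0.npz");K,T=d["K"],d["T"]
g=lambda p,z:plane(K,T,np.array(p)/3.5+[255,80]-.35,z)[:,:2]
R=g([[302,137],[443,151]],.058);L=g([[276,338],[423,352]],.051);F=g([[271,357],[420,372]],0.0)
B=g([[329,189],[405,199]],.065);M=g([[325,413],[283,415],[367,415],[322,384]],.098);H=g([[318,508]],.0)
H2=g([[318,455]],.08)
for n,v in zip("RLFBMH",(R,L,F,B,M,H)):print(n,v.round(3).tolist(),np.linalg.norm(v[0]-v[-1]).round(3))
y=R.mean(0);u=L.mean(0)-y;print("len",np.linalg.norm(u),"yaw of box y",np.degrees(np.arctan2(u[1],u[0])),"x from R",np.degrees(np.arctan2(*(R[1]-R[0])[::-1])),"x F",np.degrees(np.arctan2(*(F[1]-F[0])[::-1])))
w=u/np.linalg.norm(u);c=(R.mean(0)+L.mean(0))/2
x=np.array([w[1],-w[0]])
for n,v in (("B",B),("M",M),("L",L),("F",F),("H2",H2)):print(n,np.c_[(v-c)@x,(v-c)@w].round(3).tolist())
print("c",c,"w",w,"x",x)
# green mugs, jar, tin in box frame
for n,p,z in (("green",[[97,455]],.09),("green2",[[372,40]],.09),("jar",[[173,98]],.086),("tin",[[210,65]],.04)):
  v=g(p,z);print(n,v.round(3).tolist(),np.c_[(v-c)@x,(v-c)@w].round(3).tolist())
# top camera check of mug rim
d=np.load("top0.npz");f=d["f"];print(proj(d["K"],d["T"],np.r_[M[0],.098]))
cv2.imwrite("pics/t.png",cv2.resize(f[150:270,250:450],None,fx=4,fy=4,interpolation=cv2.INTER_CUBIC)[:,:,::-1])
E
```

```text
R [[0.587, -0.207], [0.444, -0.229]] 0.144
L [[0.547, 0.037], [0.41, 0.013]] 0.139
F [[0.554, 0.025], [0.41, 0.001]] 0.146
B [[0.542, -0.142], [0.467, -0.151]] 0.076
M [[0.477, 0.134], [0.512, 0.146], [0.44, 0.125], [0.487, 0.105]] 0.031
H [[0.467, 0.175]] 0.0
len 0.24550095805443786 yaw of box y 98.68803260971501 x from R -171.07113987295074 x F -170.53402348560388
B [[0.038, -0.052], [-0.038, -0.05]]
M [[0.015, 0.231], [0.051, 0.238], [-0.023, 0.228], [0.02, 0.201]]
L [[0.07, 0.124], [-0.07, 0.121]]
F [[0.075, 0.112], [-0.071, 0.11]]
H2 [[0.016, 0.264]]
c [ 0.49701644 -0.0965752 ] w [-0.15105435  0.98852546] x [0.98852546 0.15105435]
green [[0.659, 0.228]] [[0.209, 0.296]]
green2 [[0.545, -0.328]] [[0.013, -0.236]]
jar [[0.721, -0.196]] [[0.206, -0.132]]
tin [[0.711, -0.293]] [[0.182, -0.226]]
[[309.32047613 215.51174747]]
```

View pics/t.png

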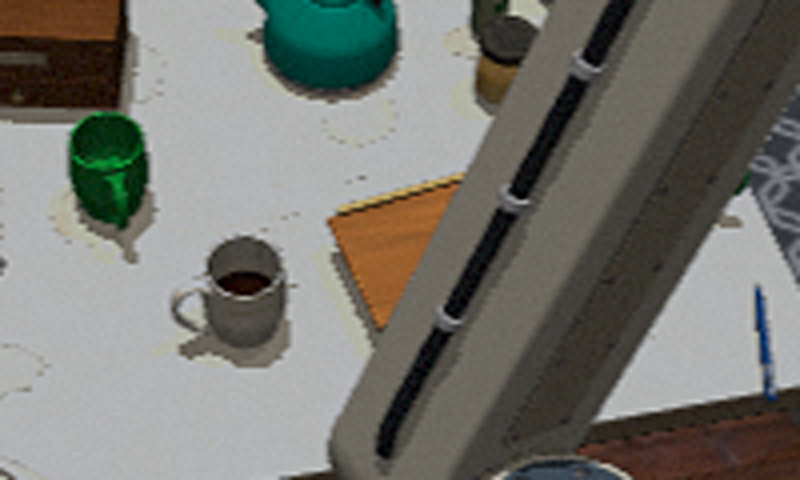

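The top crop puts the mug rim centre at about (311,217), against (309,215.5) predicted, so the views agree. The box centre is about (0.497,-0.097) with its y axis at about 98.7°. The lid is about 9 mm open, and the mug axis is at box (0.015,0.23), so its near side is about 70 mm from the box. I'll move to above the gap.

The rows are not in the units I measure in: shifts go in shares of 0.8 m and turns go in shares of 4 rad. I convert before sending: 0.647 m is 0.8088, 0.324 m is 0.405, 1.374 rad is 0.3435.

Emit:
jog_arm(rows=[[[0.1713,0.405,0],[0,0,0.1718],0.05],[[0.1713,0.405,0],[0,0,0.1718],0.05],[[0.1713,0.405,0],[0,0,0.1718],0.05],[[0.1713,0.405,0],[0,0,0.1718],0.05],[[0.1713,0.405,0],[0,0,0.1718],0.05],[[0.1713,0.405,0],[0,0,0.1718],0.05],[[0.3425,0.8088,0],[0,0,0.3435],0.05],[[0.3425,0.8088,0],[0,0,0.3435],0.05],[[0.3425,0.8088,0],[0,0,0.3435],0.05],[[0.3425,0.8088,0],[0,0,0.3435],0.05],[[0.3425,0.8088,0],[0,0,0.3435],0.05],[[0.3425,0.8088,0],[0,0,0.3435],0.05]])

```text
time: 1.1
tcp_pos: [0.4092, -0.1247, 0.25]
orientation: [[-0.159, 0.987, 0.0], [0.987, 0.159, -0.0], [-0.0, 0.0, -1.0]]
force: [0.6, -0.3, -0.4]
width: 0.584
grip_force: 0.0
```

In the tool's units: 0.145 m is 0.1813, 0.065 m is 0.0813.

Emit:
jog_arm(rows=[[[0.0813,0.1813,0],[0,0,0],0.05],[[0.0813,0.1813,0],[0,0,0],0.05],[[0.0813,0.1813,0],[0,0,0],0.05],[[0.0813,0.1813,0],[0,0,0],0.05],[[0.0813,0.1813,0],[0,0,0],0.05],[[0.0813,0.1813,0],[0,0,0],0.05],[[0.0813,0.1813,0],[0,0,0],0.05],[[0.0813,0.1813,0],[0,0,0],0.05]])

```text
time: 1.77
tcp_pos: [0.4734, 0.0173, 0.2497]
orientation: [[-0.152, 0.988, -0.001], [0.988, 0.152, -0.0], [-0.0, -0.001, -1.0]]
force: [0.7, 0.0, 0.3]
width: 0.58
grip_force: 0.0
```

```bash
python3 - <<'E'
from h import *
s=monitor.observe();print(s["tcp_pos"],s["orientation"])
for n in("top","wrist"):
    c=viewer.read_camera(n);cv2.imwrite(f"pics/{n}1.png",c["frame"][:,:,::-1])
    print(n,np.round(c["intrinsics"],1).tolist(),np.round(c.get("mount",0),4).tolist())
d=np.load("scene0.npz");print("handle,fork",proj(d["K"],d["T"],[[.445,.344,0],[.445,.344,.09],[.3,.1,0]]))
E
```

```text
[0.47344401 0.01733688 0.24973667] [[-1.51526380e-01  9.88452849e-01 -8.49864705e-04]
 [ 9.88453191e-01  1.51526135e-01 -3.46340456e-04]
 [-2.13564496e-04 -8.92531195e-04 -9.99999579e-01]]
top [[459.0, 0.0, 309.1], [0.0, 459.0, 204.5], [0.0, 0.0, 1.0]] 0
wrist [[309.7, 0.0, 318.3], [0.0, 309.7, 200.1], [0.0, 0.0, 1.0]] [[-0.0006, -0.9537, -0.3008, 0.0763], [1.0, -0.0003, -0.0011, 0.0007], [0.0009, -0.3008, 0.9537, -0.1235], [0.0, 0.0, 0.0, 1.0]]
handle,fork [[338.54875552 273.37301355]
 [339.68146366 261.05409448]
 [400.95578132 218.08946684]]
```

View pics/wrist1.png

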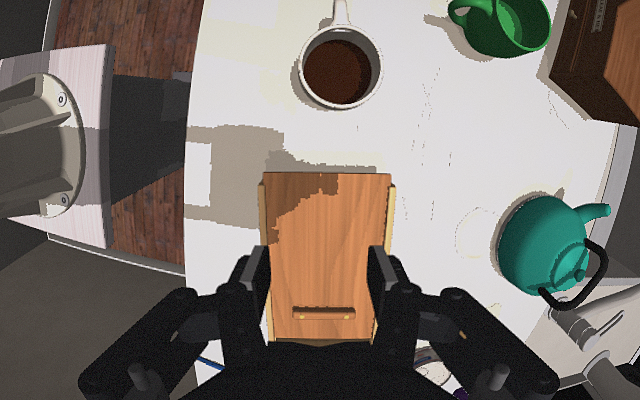

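The wrist view shows the mug rim centred at about (341,67), the lid's end edge running (264,173) to (391,173), and the batten top at (293..355,311). I'll work out positions from these.

```bash
cat >> h.py <<'E'
K0=np.array([[309.7,0,318.3],[0,309.7,200.1],[0,0,1]]);MT=np.array([[-0.0006,-0.9537,-0.3008,0.0763],[1,-0.0003,-0.0011,0.0007],[0.0009,-0.3008,0.9537,-0.1235],[0,0,0,1]])
def wplane(s,uv,z):
    uv=np.atleast_2d(np.float64(uv));a=(uv-[318.3,200.1])/309.7;r=np.linalg.norm(a,axis=1,keepdims=True)
    d=np.c_[np.sin(r)*a/r,np.cos(r)];R=np.array(s["orientation"]);d=d@(R@MT[:3,:3]).T
    o=np.array(s["tcp_pos"])+R@MT[:3,3];return (o+d*((z-o[2])/d[:,2])[:,None])[:,:2]
c=np.array([.497,-.0966]);w=np.array([-.151,.9885]);x=np.array([.9885,.151])
def tobox(v):return np.c_[(v-c)@x,(v-c)@w]
E
python3 - <<'E'
from h import *
s=monitor.observe()
for n,p,z in(("rim",[[341,67],[299,67],[383,67],[341,109]],.098),("lidend",[[264,173],[391,173]],.051),("batten",[[293,309],[355,309]],.065)):
    v=wplane(s,p,z);print(n,v.round(4).tolist(),tobox(v).round(4).tolist())
E
```

```text
rim [[0.4769, 0.1298], [0.4408, 0.1242], [0.5135, 0.1369], [0.4827, 0.0926]] [[0.0143, 0.2268], [-0.0222, 0.2268], [0.0516, 0.2283], [0.0145, 0.1892]]
lidend [[0.4154, 0.0135], [0.5511, 0.0344]] [[-0.064, 0.1211], [0.0732, 0.1213]]
batten [[0.4674, -0.1478], [0.5433, -0.1366]] [[-0.037, -0.0462], [0.0397, -0.0466]]
```

Emit:
jog_arm(rows=[[[0.0181,0.0519,0],[0,0,0],0.05],[[0.0181,0.0519,0],[0,0,0],0.05],[[0.0181,0.0519,-0.05],[0,0,0],0.05],[[0.0181,0.0519,-0.1],[0,0,0],0.05],[[0.0181,0.0519,-0.15],[0,0,0],0.05],[[0.0181,0.0519,-0.1813],[0,0,0],0.05],[[0.0181,0.0519,-0.2063],[0,0,0],0.05],[[0.0181,0.0519,-0.225],[0,0,0],0.05],[[0.0181,0.0519,-0.2438],[0,0,0],0.05],[[0.0181,0.0519,-0.2438],[0,0,0],0.05],[[0.0181,0.0519,-0.2438],[0,0,0],0.05]])

```text
time: 2.78
tcp_pos: [0.4881, 0.059, 0.0547]
orientation: [[-0.151, 0.988, -0.002], [0.988, 0.151, -0.0], [0.0, -0.002, -1.0]]
force: [-0.3, -0.7, 0.8]
width: 0.586
grip_force: 0.0
```

In the tool's units: 0.06 m is 0.075, -0.002 m is -0.0025.

Emit:
jog_arm(rows=[[[-0.0006,0.0063,0],[0,0,0],0.05],[[-0.0019,0.0125,0],[0,0,0],0.05],[[-0.0025,0.0188,0],[0,0,0],0.05],[[-0.0038,0.025,0],[0,0,0],0.05],[[-0.005,0.0313,0],[0,0,0],0.05],[[-0.0056,0.0375,0],[0,0,0],0.05],[[-0.0069,0.0438,0],[0,0,0],0.05],[[-0.0075,0.05,0],[0,0,0],0.05],[[-0.0088,0.0563,0],[0,0,0],0.05],[[-0.0094,0.0625,0],[0,0,0],0.05],[[-0.0106,0.0688,0],[0,0,0],0.05],[[-0.0113,0.075,0],[0,0,0],0.05]])

```text
time: 3.78
tcp_pos: [0.4795, 0.1202, 0.055]
orientation: [[-0.152, 0.988, -0.0], [0.988, 0.152, -0.0], [-0.0, -0.0, -1.0]]
force: [-0.2, -1.2, 2.2]
width: 0.589
grip_force: 1.2
```

```bash
python3 - <<'E'
from h import *
f,K,T=cam("scene");s=monitor.observe();print(s["tcp_pos"],s["force"],tobox(np.array(s["tcp_pos"][:2])))
cv2.imwrite("pics/s2.png",cv2.resize(f[80:280,240:440],None,fx=3,fy=3,interpolation=cv2.INTER_CUBIC)[:,:,::-1])
E
```

```text
[0.47950317 0.12089115 0.05497283] [-0.04099998 -0.55823947 -0.50738508] [[0.01554554 0.21763202]]
```

View pics/s2.png

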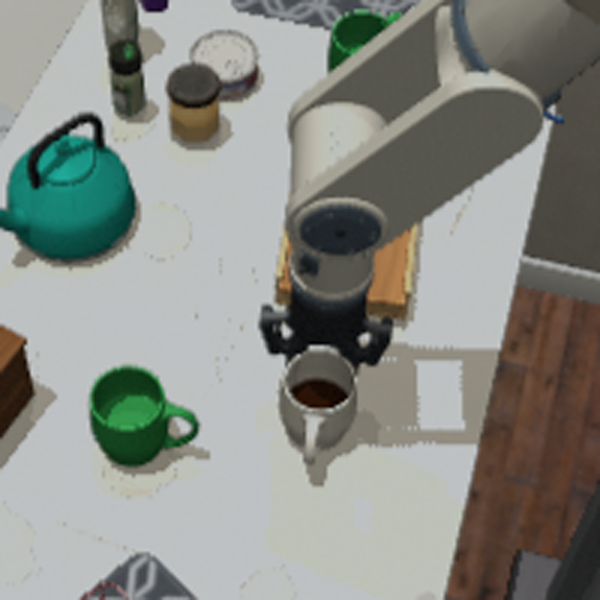

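The mug (rim centre at about (346,206) full-frame) is upright and being pushed squarely between the fingers. The push continues.

In the tool's units: 0.069 m is 0.0863, 0.064 m is 0.08.

Emit:
jog_arm(rows=[[[-0.0013,0.0063,0],[0,0,0],0.05],[[-0.0019,0.0125,0],[0,0,0],0.05],[[-0.0031,0.02,0],[0,0,0],0.05],[[-0.0044,0.0275,0],[0,0,0],0.05],[[-0.005,0.035,0],[0,0,0],0.05],[[-0.0063,0.0425,0],[0,0,0],0.05],[[-0.0075,0.05,0],[0,0,0],0.05],[[-0.0088,0.0575,0],[0,0,0],0.05],[[-0.01,0.065,0],[0,0,0],0.05],[[-0.0113,0.0725,0],[0,0,0],0.05],[[-0.0125,0.08,0],[0,0,0],0.05],[[-0.0131,0.0863,0],[0,0,0],0.05]])

```text
time: 4.83
tcp_pos: [0.4689, 0.1894, 0.055]
orientation: [[-0.153, 0.988, -0.0], [0.988, 0.153, -0.0], [0.0, -0.0, -1.0]]
force: [-0.5, -1.7, 1.2]
width: 0.585
grip_force: 0.8
```

In the tool's units: 0.04 m is 0.05, 0.038 m is 0.0475.

Emit:
jog_arm(rows=[[[-0.0013,0.0075,0],[0,0,0],0.05],[[-0.0025,0.015,0],[0,0,0],0.05],[[-0.0038,0.0225,0],[0,0,0],0.05],[[-0.005,0.03,0],[0,0,0],0.05],[[-0.0063,0.0375,0],[0,0,0],0.05],[[-0.0069,0.0438,0],[0,0,0],0.05],[[-0.0075,0.0475,0],[0,0,0],0.05],[[-0.0075,0.05,0],[0,0,0],0.05],[[-0.0075,0.05,0],[0,0,0],0.05],[[-0.005,0.0375,0],[0,0,0],0.05],[[-0.0013,0.0125,0],[0,0,0],0.05],[[0.0025,-0.0125,0],[0,0,0],0.05]])

```text
time: 5.83
tcp_pos: [0.4712, 0.178, 0.055]
orientation: [[-0.154, 0.988, 0.0], [0.988, 0.154, 0.0], [0.0, 0.0, -1.0]]
force: [-0.8, 0.7, -0.1]
width: 0.584
grip_force: 0.0
```

Emit:
jog_arm(rows=[[[0,0,0.05],[0,0,0],0.05],[[0,0,0.1],[0,0,0],0.0],[[0,0,0.125],[0,0,0],0.0],[[0.005,-0.05,0.125],[0,0,0],0.0],[[0.0113,-0.1,0.125],[0,0,0],0.0],[[0.0175,-0.15,0.125],[0,0,0],0.0],[[0.0225,-0.2,0.125],[0,0,0],0.0],[[0.0288,-0.25,0.125],[0,0,0],0.0],[[0.0338,-0.3,0.125],[0,0,0],0.0],[[0.04,-0.35,0.125],[0,0,0],0.0],[[0.0463,-0.4,0.125],[0,0,0],0.0],[[0.0513,-0.45,0.125],[0,0,0],0.0]])

```text
time: 6.83
tcp_pos: [0.5116, -0.1841, 0.1551]
orientation: [[-0.152, 0.988, 0.0], [0.988, 0.152, -0.0], [-0.0, 0.0, -1.0]]
force: [0.8, -0.3, 0.3]
width: 0.0
grip_force: 0.0
```

```bash
python3 - <<'E'
from h import *
s=monitor.observe();print(s["tcp_pos"],s["width"],tobox(np.array(s["tcp_pos"][:2])))
c_=viewer.read_camera("wrist")["frame"];cv2.imwrite("pics/w3.png",c_[:,:,::-1])
E
```

```text
[ 0.51155201 -0.18410487  0.15508453] 0.00048130498457353934 [[ 0.00117142 -0.08869591]]
```

View pics/w3.png

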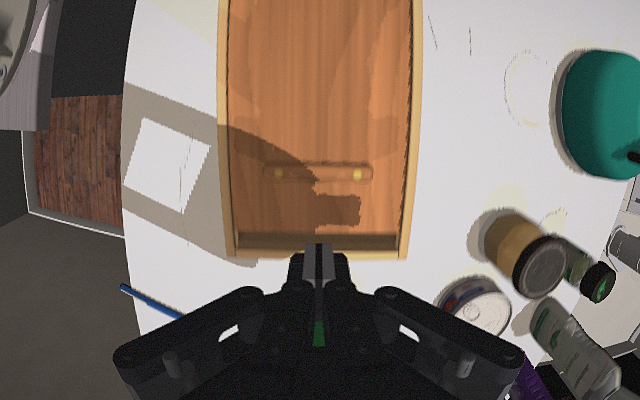

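The batten spans (265..372, 163..181), the lid's -y edge is at about v=233, the box's -y outer rim at about v=257, and the side rims at u≈235 and 410 near the end.

```bash
python3 - <<'E'
from h import *
s=monitor.observe()
for n,p,z in(("battop",[[265,178],[372,178],[265,163],[372,163]],.065),("batface",[[318,182]],.053),("lidback",[[320,233]],.05),("rim",[[237,258],[406,258]],.058),("side",[[222,100],[420,100]],.058)):
    v=wplane(s,p,z);print(n,tobox(v).round(4).tolist())
E
```

```text
battop [[-0.0359, -0.0699], [0.0408, -0.07], [-0.0354, -0.059], [0.0404, -0.0591]]
batface [[0.0021, -0.0762]]
lidback [[0.0037, -0.1192]]
rim [[-0.0649, -0.139], [0.0751, -0.1394]]
side [[-0.0672, -0.0128], [0.0762, -0.0127]]
```

```bash
python3 - <<'E'
from h import *
s=monitor.observe();f=viewer.read_camera("wrist")["frame"];s2=monitor.observe()
print(s["tcp_pos"],s2["tcp_pos"],np.round(s["qd"],2))
o=cv2.imread("pics/w3.png");g=cv2.cvtColor(f,cv2.COLOR_RGB2BGR)
for (u0,u1,v0,v1) in((250,390,150,195),(225,300,235,265)):
    r=cv2.matchTemplate(g,o[v0:v1,u0:u1],5);_,m,_,l=cv2.minMaxLoc(r);print(m,l[0]-u0,l[1]-v0)
E
```

```text
[ 0.51298684 -0.19029259  0.15554432] [ 0.51248578 -0.1871535   0.15528724] [ 4.83 -1.73  2.6   1.08 -0.68  8.41]
0.8301454782485962 4 4
0.8026020526885986 3 -8
```

```bash
python3 - <<'E'
from h import *
for i in range(4): viewer.read_camera("wrist")
s=monitor.observe();f=viewer.read_camera("wrist")["frame"];s2=monitor.observe()
print(s["tcp_pos"],s2["tcp_pos"],s["width"])
cv2.imwrite("pics/w4.png",f[:,:,::-1])
E
```

```text
[ 0.51142052 -0.18078327  0.15474392] [ 0.51157724 -0.18033914  0.15481757] -0.0015122417339771092
```

View pics/w4.png

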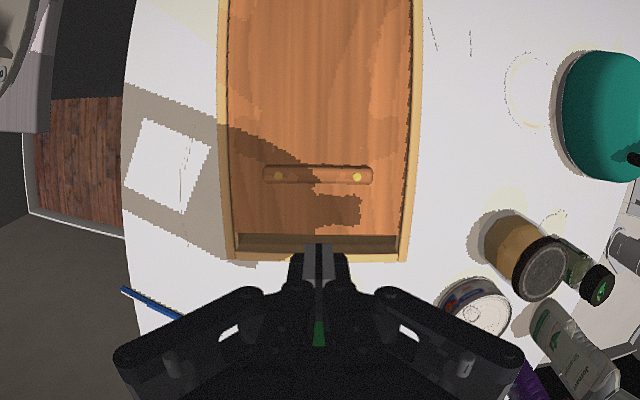

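Sharp now: the batten top spans (263..373, 166..180) with its face foot at about v=185, the lid's back edge is at v≈234, and the box's outer back rim at v≈261.

```bash
python3 - <<'E'
from h import *
s=monitor.observe();print(s["tcp_pos"],tobox(np.array(s["tcp_pos"][:2])))
for n,p,z in(("battop",[[265,180],[372,180],[265,166],[372,166]],.065),("batface",[[318,185]],.051),("lidback",[[320,234]],.05),("rim",[[237,261],[406,261]],.058),("side",[[219,50],[423,50]],.058)):
    v=wplane(s,p,z);print(n,tobox(v).round(4).tolist())
E
```

```text
[ 0.51157724 -0.18033914  0.15481757] [[ 0.00176499 -0.08497731]]
battop [[-0.036, -0.0609], [0.0406, -0.0608], [-0.0356, -0.0507], [0.0401, -0.0505]]
batface [[0.0019, -0.0683]]
lidback [[0.0035, -0.1092]]
rim [[-0.065, -0.1311], [0.075, -0.131]]
side [[-0.0695, 0.035], [0.0775, 0.0356]]
```

In the tool's units: -0.081 m is -0.1013, -0.055 m is -0.0688.

Emit:
jog_arm(rows=[[[0.0013,-0.0088,-0.025],[0,0,0],0],[[0.0013,-0.0088,-0.05],[0,0,0],0],[[0.0013,-0.0088,-0.0688],[0,0,0],0],[[0.0013,-0.0088,-0.085],[0,0,0],0],[[0.0013,-0.0088,-0.095],[0,0,0],0],[[0.0013,-0.0088,-0.1],[0,0,0],0],[[0.0013,-0.0088,-0.1013],[0,0,0],0],[[0.0013,-0.0088,-0.1013],[0,0,0],0],[[0.0013,-0.0088,-0.1013],[0,0,0],0],[[0.0013,-0.0088,-0.1013],[0,0,0],0]])

```text
time: 8.02
tcp_pos: [0.5136, -0.1883, 0.0747]
orientation: [[-0.153, 0.988, 0.001], [0.988, 0.153, -0.0], [-0.001, 0.001, -1.0]]
force: [-0.9, 0.6, 1.5]
width: 0.002
grip_force: 0.0
```

In the tool's units: 0.077 m is 0.0963, -0.002 m is -0.0025.

Emit:
jog_arm(rows=[[[-0.0013,0.0075,0],[0,0,0],0],[[-0.0025,0.015,0],[0,0,0],0],[[-0.0038,0.0225,0],[0,0,0],0],[[-0.0044,0.03,0],[0,0,0],0],[[-0.0056,0.0375,0],[0,0,0],0],[[-0.0069,0.045,0],[0,0,0],0],[[-0.0081,0.0525,0],[0,0,0],0],[[-0.0094,0.0613,0],[0,0,0],0],[[-0.0106,0.07,0],[0,0,0],0],[[-0.0119,0.0788,0],[0,0,0],0],[[-0.0131,0.0875,0],[0,0,0],0],[[-0.0144,0.0963,0],[0,0,0],0]])

```text
time: 9.02
tcp_pos: [0.5016, -0.1105, 0.074]
orientation: [[-0.152, 0.988, 0.0], [0.988, 0.152, -0.0], [-0.0, 0.0, -1.0]]
force: [1.3, -0.6, -0.1]
width: -0.003
grip_force: 0.8
```

```bash
python3 - <<'E'
from h import *
f,K,T=cam("scene");s=monitor.observe();print(s["tcp_pos"],s["force"],tobox(np.array(s["tcp_pos"][:2])))
cv2.imwrite("pics/s5.png",cv2.resize(f[80:280,240:440],None,fx=3,fy=3,interpolation=cv2.INTER_CUBIC)[:,:,::-1])
E
```

```text
[ 0.5009973  -0.10949211  0.07385793] [-0.62472478  0.27267051  0.073946  ] [[ 0.00200463 -0.01334744]]
```

View pics/s5.png

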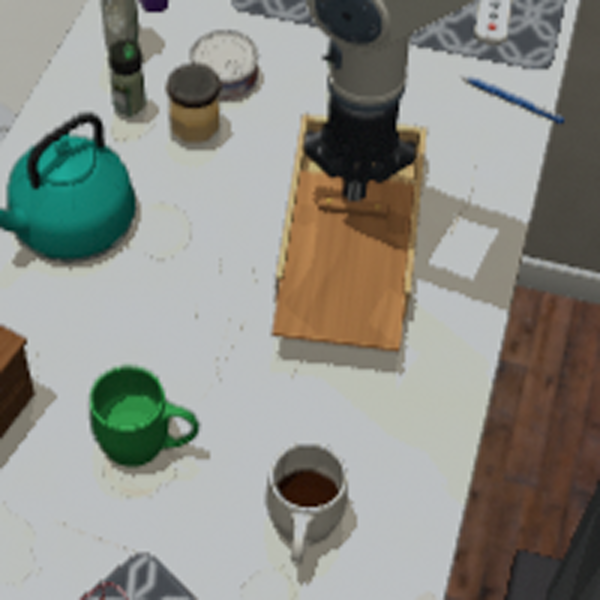

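The lid is partly out, with its end edge at about crop (275..405, 335..347). The mug stands upright well beyond it, rim at (309,472), and nothing else has moved. I'll keep pushing.

In the tool's units: 0.08 m is 0.1, 0.076 m is 0.095.

Emit:
jog_arm(rows=[[[-0.0013,0.0088,0],[0,0,0],0],[[-0.0025,0.0175,0],[0,0,0],0],[[-0.0038,0.0263,0],[0,0,0],0],[[-0.0056,0.035,0],[0,0,0],0],[[-0.0069,0.0438,0],[0,0,0],0],[[-0.0081,0.0525,0],[0,0,0],0],[[-0.0094,0.0613,0],[0,0,0],0],[[-0.0106,0.07,0],[0,0,0],0],[[-0.0119,0.0788,0],[0,0,0],0],[[-0.0131,0.0875,0],[0,0,0],0],[[-0.0144,0.095,0],[0,0,0],0],[[-0.015,0.1,0],[0,0,0],0]])

```text
time: 10.07
tcp_pos: [0.4894, -0.0304, 0.074]
orientation: [[-0.153, 0.988, -0.0], [0.988, 0.153, 0.0], [0.0, -0.0, -1.0]]
force: [0.4, -2.1, 0.4]
width: 0.001
grip_force: 0.7
```

In the tool's units: 0.014 m is 0.0175, -0.001 m is -0.0013.

Emit:
jog_arm(rows=[[[-0.0006,0.0025,0],[0,0,0],0],[[-0.0006,0.005,0],[0,0,0],0],[[-0.0013,0.0075,0],[0,0,0],0],[[-0.0013,0.01,0],[0,0,0],0],[[-0.0019,0.0125,0],[0,0,0],0],[[-0.0025,0.015,0],[0,0,0],0],[[-0.0025,0.0175,0],[0,0,0],0]])

```text
time: 10.65
tcp_pos: [0.4875, -0.0171, 0.0739]
orientation: [[-0.152, 0.988, -0.0], [0.988, 0.152, 0.0], [0.0, -0.0, -1.0]]
force: [-0.6, -1.9, 0.7]
width: 0.001
grip_force: 0.6
```

In the tool's units: 0.007 m is 0.0088, -0.001 m is -0.0013.

Emit:
jog_arm(rows=[[[-0.0006,0.0025,0],[0,0,0],0],[[-0.0006,0.005,0],[0,0,0],0],[[-0.0013,0.0075,0],[0,0,0],0],[[-0.0013,0.0088,0],[0,0,0],0]])

```text
time: 10.98
tcp_pos: [0.487, -0.0124, 0.0741]
orientation: [[-0.155, 0.988, 0.001], [0.988, 0.155, -0.004], [-0.004, 0.0, -1.0]]
force: [1.0, -28.2, -0.6]
width: -0.002
grip_force: 14.1
```

Stop reached, since the force rose to 28 N. I'll back off, rise and look into the box.

In the tool's units: -0.203 m is -0.2538, -0.12 m is -0.15.

Emit:
jog_arm(rows=[[[0.0013,-0.01,0],[0,0,0],0],[[0.0013,-0.015,0.0375],[0,0,0],0],[[0.0013,-0.015,0.0875],[0,0,0],0],[[0.0075,-0.0563,0.125],[0,0,0],0],[[0.015,-0.1,0.15],[0,0,0],0],[[0.0225,-0.15,0.175],[0,0,0],0],[[0.03,-0.2,0.2],[0,0,0],0],[[0.035,-0.2313,0.225],[0,0,0],0],[[0.0388,-0.2538,0.2375],[0,0,0],0],[[0.0388,-0.2538,0.2375],[0,0,0],0],[[0.0388,-0.2538,0.2375],[0,0,0],0],[[0.0388,-0.2538,0.2375],[0,0,0],0]])

```text
time: 11.98
tcp_pos: [0.5168, -0.2122, 0.263]
orientation: [[-0.152, 0.988, -0.002], [0.988, 0.152, 0.001], [0.002, -0.001, -1.0]]
force: [0.3, 0.1, -0.1]
width: 0.001
grip_force: 0.0
```

```bash
python3 - <<'E'
from h import *
for i in range(4): viewer.read_camera("wrist")
s=monitor.observe();f=viewer.read_camera("wrist")["frame"];print(s["tcp_pos"],np.abs(s["qd"]).max())
cv2.imwrite("pics/w6.png",f[:,:,::-1])
hsv=cv2.cvtColor(f,cv2.COLOR_RGB2HSV);m=cv2.inRange(hsv,(35,70,30),(85,255,255))
for k in cv2.findContours(m,0,2)[0]:
    if cv2.contourArea(k)>60:
        r=cv2.minAreaRect(k);print(r,tobox(wplane(s,r[0],.016)).round(3))
E
```

```text
[ 0.51720178 -0.21199226  0.26318071] 0.4002625401458033
((339.26171875, 256.2322998046875), (74.04755401611328, 37.34191131591797), 33.46537780761719) [[ 0.031 -0.237]]
((317.64862060546875, 107.89189147949219), (19.399080276489258, 49.977291107177734), 80.53767395019531) [[ 0.002 -0.043]]
((561.738525390625, 86.70133972167969), (103.60289764404297, 100.86773681640625), 2.009553909301758) [[0.36  0.018]]
```

View pics/w6.png

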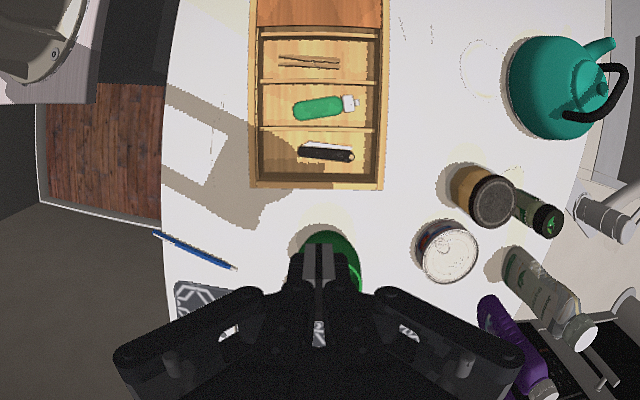

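The open box holds the peg at (310,62), the lighter from (292,111) to (359,102) in the compartment centred at -28 mm, and the dark opener at (326,152).

```bash
python3 - <<'E'
from h import *
s=monitor.observe();v=wplane(s,[[292.5,110.5],[359,101.5],[325.7,106]],.013);print(s["tcp_pos"],v,tobox(v),np.linalg.norm(v[0]-v[1]))
v=wplane(s,[[250,188],[382,188],[260,84],[379,84],[258,128],[379,128]],[.058,.058,.03,.03,.03,.03]);print(tobox(v))
E
```

```text
[ 0.51735517 -0.2121556   0.26337465] [[ 0.47616556 -0.14702138]
 [ 0.55287021 -0.12371312]
 [ 0.51449532 -0.13581506]] [[-0.02820847 -0.04669553]
 [ 0.05113362 -0.03523772]
 [ 0.01137266 -0.04140588]] 0.08016781467302958
[[-0.07357793 -0.13057462]
 [ 0.07390063 -0.13022952]
 [-0.06400814 -0.01459478]
 [ 0.07186935 -0.01420276]
 [-0.06726074 -0.06591992]
 [ 0.07299618 -0.06560135]]
```

In the tool's units: -0.2 m is -0.25, 0.0765 m is 0.0956.

Emit:
jog_arm(rows=[[[-0.0025,0.0438,0],[0,0,0],0],[[-0.0038,0.0813,-0.025],[0,0,0],0],[[-0.0038,0.0956,-0.0625],[0,0,0],0],[[-0.0038,0.0956,-0.1063],[0,0,0],0],[[-0.0038,0.0956,-0.15],[0,0,0],0],[[-0.0038,0.0956,-0.1875],[0,0,0],0],[[-0.0038,0.0956,-0.2188],[0,0,0],0],[[-0.0038,0.0956,-0.2375],[0,0,0],0],[[-0.0038,0.0956,-0.2475],[0,0,0],0],[[-0.0038,0.0956,-0.25],[0,0,0],0],[[-0.0038,0.0956,-0.25],[0,0,0],0],[[-0.0038,0.0956,-0.25],[0,0,0],0]])

```text
time: 13.23
tcp_pos: [0.5153, -0.1368, 0.0649]
orientation: [[-0.153, 0.988, 0.001], [0.988, 0.153, -0.0], [-0.0, 0.001, -1.0]]
force: [0.3, 0.8, -0.6]
width: -0.003
grip_force: 0.0
```

Emit:
jog_arm(rows=[[[0,0,0],[0,0,0],0],[[0,0,0],[0,0,0],0],[[0,0,0],[0,0,0],0],[[0,0,0],[0,0,0],0],[[0,0,0],[0,0,0],0],[[0,0,0],[0,0,0],0],[[0,0,0],[0,0,0],0],[[0,0,0],[0,0,0],0],[[0,0,0],[0,0,0],0],[[0,0,0],[0,0,0],0],[[0,0,0],[0,0,0],0],[[0,0,0],[0,0,0],0]])

```text
time: 14.23
tcp_pos: [0.5146, -0.1367, 0.0639]
orientation: [[-0.152, 0.988, -0.0], [0.988, 0.152, 0.0], [0.0, -0.0, -1.0]]
force: [0.0, -0.5, -0.4]
width: -0.001
grip_force: 0.0
```

Emit:
jog_arm(rows=[[[0,0,0],[0,0,0],0],[[0,0,0],[0,0,0],0],[[0,0,0],[0,0,0],0],[[0,0,0],[0,0,0],0],[[0,0,0],[0,0,0],0],[[0,0,0],[0,0,0],0],[[0,0,0],[0,0,0],0],[[0,0,0],[0,0,0],0],[[0,0,0],[0,0,0],0],[[0,0,0],[0,0,0],0],[[0,0,0],[0,0,0],0],[[0,0,0],[0,0,0],0]])

```text
time: 15.23
tcp_pos: [0.5146, -0.1367, 0.064]
orientation: [[-0.152, 0.988, -0.0], [0.988, 0.152, 0.0], [0.0, -0.0, -1.0]]
force: [-0.7, -0.6, -0.1]
width: 0.004
grip_force: 0.0
```

```bash
python3 - <<'E'
from h import *
f,K,T=cam("scene");s=monitor.observe();print(s["time"],s["tcp_pos"],s["force"])
m=cv2.inRange(cv2.cvtColor(f,cv2.COLOR_RGB2HSV),(5,110,90),(25,255,255));m[:,:320]=0;m[:,400:]=0;m[:140]=0;m[240:]=0
k=max(cv2.findContours(m,0,2)[0],key=cv2.contourArea);a=cv2.approxPolyDP(cv2.convexHull(k),4,True)[:,0];print(a.tolist(),tobox(plane(K,T,a,.051)[:,:2]).round(3).tolist())
E
```

```text
15.2833 [ 0.51457984 -0.13672275  0.06395419] [ 0.51507195 -0.31458378 -0.21231614]
[[379, 140], [370, 221], [327, 217], [339, 140]] [[-0.07, -0.05], [-0.063, 0.278], [0.072, 0.281], [0.069, -0.031]]
```

```bash
python3 -c "
from h import *
print(hand_in())"
```

```text
the job is handed in; nothing more can be done
None
```

The job is handed in, with no verdict returned: I pushed the mug upright clear of the lid and slid the lid to its stop, and the fingertips have pointed at the lighter for over two seconds, about 26 mm above its middle and touching nothing.

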